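Turn the crank disc to its key and press it home

ROBOT

A 6-joint arm with a two-finger parallel gripper is mounted at the origin on a cart in front of the work surface, level with it; the furniture and walls round the work are solid. World frame = base frame: x ahead of the robot, y to its left, z up, the work surface at z = 0. Lengths are in m, angles in rad, forces in N, time in s.
With the tool pointing down it reaches from about 0.325 to 0.875 m from the base axis. Payload 4.4 kg.
Tool frame: the origin (TCP) lies midway between the tips of the shut fingers; the grasp point (between the pads) lies 19 mm behind it; z points along the fingers, y is the direction in which the jaws open and shut (so a half turn about z gives the same grasp; the last joint's range is limited). The gripper opens to 85 mm and grips with 20 to 120 N. Pads are 22 mm wide; open, the fingers measure 114 mm over their backs; the gripper's body (76 mm by 85 mm) begins 54 mm behind the grasp point. The pads swing forward as they close: fully open they stand 13 mm farther back than shut.
Start: joints at [-1.274, 0.207, 1.542, -0, 1.393, -0.15], TCP at [0.248, -0.519, 0.231] pointing down, gripper open.
Joint ranges: [-2.73, 2.73], [-0.86, 2.22], [0.23, 2.46], [-1.11, 4.25], [0.08, 2.63], [-2.82, 2.82]. Speed limits (rad/s): [2.79, 2.79, 3.14, 3.14, 3.14, 3.14].

INTERFACE

Orientations are given as a unit quaternion [x, y, z, w].
In Python, from plant import arm gives the robot as it stands.
- The arm moves only by the tool send_rows, never from a script. Its argument "commands" is a list of rows, each a list of 5 numbers: the shift along the tool's x, y, z in m, then the turn about the tool's z in rad, then the opening, from 0 (shut) to 1 (fully open). A call has 1 to 20 rows; each row is the pose to reach, as a shift and turn from the pose commanded when the call began, along the tool's axes at that moment; what a row does not reach only later rows make up. A row lasts 1/12 s, in which the tool goes at most 41.7 mm and 7.16 degrees, less where a joint would pass 70% of its speed; a pose out of reach is approached as far as the arm can. A call with a gripper value outside its range is refused whole. The fingers move at their own pace and stop on an object; the grip force is fixed at half the most. Time passes only in rows, so rows that repeat a pose let the fingers close. It gives the time, the measured TCP pose, the force and the opening at its end, in the units of the state.
- arm.observe(): the state, without advancing time (a new reading comes with each control period).
- arm.snapshot(name): name is "scene" or "top"; returns the picture (420x560x3 uint8, red, green, blue); there is no depth.
- arm.get_calibration(name): a dict with "vfov" (degrees; the focal length in pixels is half the picture's height over the tangent of half this angle, whatever the lens; pixels are square), "cx", "cy" (the principal point, pixels), "R" (3x3) and "t" (3): a world point X has camera coordinates R X + t. Camera axes: x right, y down, z forward; pixel columns grow to the right and rows downward; lengths in m; the calibration is good to about 2 mm. A picture is of the moment at which its call begins. get_calibration takes no time and is no camera call.
- arm.finish_job(): hands the job in, once; it reports no verdict.
The state is a dict: "time_s": time; "joint_pos": joint angles; "dq": joint speeds; "joint_efforts": joint torques, N m; "eef_pos": TCP position; "orientation": TCP orientation; "force": force on the tool from outside, world axes, zero at the start; "moment": the same for the moment, N m; "opening": finger opening in m.
Only numpy, scipy, OpenCV 4.12 (cv2) and the standard library are available. Lean on these libraries where they do the work, as an engineer would, in place of code of your own. Each camera call takes 0.05 s, during which the arm holds its last target. There are 200 camera calls.

TASK

The blue crank disc sits loose and proud on the green gearbox. With a fingertip, push its black knob round until the notch in the rim stands over the brass key, then press the hub down until the disc is fully home on the flange, and move clear. Do not lift the disc, and leave the things lying round the gearbox where they are.

Things in the scene. Friction and masses are not known exactly. Their poses are not given: they have to be found in the camera images.
- gearbox: Green round gearbox fixed to the bench, 170 mm across at the foot, with a dark steel flange (148 mm across) on top; the flange's top is 52 mm above the bench. Origin: centre of its underside, on the upright axis of the spindle (16 mm thick, standing 30 mm out of the flange, hidden under the disc's hub). The brass key lies along its +x.
- key (a point): Middle of the top face of the brass key, a bar 27 mm long (radially, from 45 to 72 mm from the spindle axis) and 9 mm wide that stands 8.5 mm up from the flange. This point is 58.5 mm from the axis. Its x axis points outward from the spindle axis, z up. Its outer 14 mm shows beyond the rim of the disc.
- crank: Blue crank disc, 116 mm across, 12 mm thick, about 0.2 kg, loose on the spindle (0.75 mm play to each side); it turns freely either way. Origin: centre of its underside; z up, +x to the notch, -x to the knob. At the start its underside is 62 mm above the bench (10 mm above the flange, 1.5 mm above the key); fully home it lies on the flange, 52 mm above the bench.
- notch (a point): Mouth of the single notch in the disc's rim, on the disc's underside, 58.5 mm from its axis; the notch is 16 mm wide and 17 mm deep radially, open outward and right through the disc; a white line on the disc points to it. x points outward from the disc's axis. At the start the notch is 0.7 to 3.14 rad from the key, either way round.
- knob_top (a point): Centre of the top of the black knob, an upright fixed post 18 mm across that stands 22 mm above the disc's upper face, 42 mm from the disc's axis, opposite the notch.
- hub_top (a point): Centre of the top of the disc's closed hub, 30 mm across, silver on top, 30 mm above the disc's upper face and on the disc's axis: the place to press. A tight rubber sleeve under the disc holds it up; a push of about 6 N slides it down and it stays. Pressed with the notch not over the key, the disc is stopped by the key and tilts a little.
- sanding_block: Loose cork sanding block 66 x 100 x 27 mm beside the gearbox; origin: centre of its underside. Leave it.
- tape_measure: Loose yellow tape measure, 36 x 88 x 69 mm, standing on edge; origin: centre of its underside. Leave it.
- brass_elbow: Loose brass pipe elbow 56 x 56 x 31 mm; origin: centre of its underside. Leave it.
There are look-alikes about, which are no part of the job. Several things look just like the gearbox: the one meant starts nearest to the robot's base.

How it is judged:
By the outcome, as a careful person would: the job done as asked, in the order asked, and still so for the second after the job is handed in, with the robot touching nothing.
It also fails if it takes over 45 s, if anything falls off the work surface, if the arm or the gripper's body presses on something with over 40 N, if the wrist force passes 120 N, or if a joint passes its speed limit or range.

## Working session

There is one attempt and no reset: what is moved stays moved. The work goes in short steps, Python scripts to look and compute and a tool call to move; the robot and the scene stay as the last step left them, time stands still between calls to the robot, and variables do not carry over. Pictures are saved under pics/ and viewed, about 8 in all and at most 12, crops included, and the job is handed in when it is done.

Besides the shell and the picture viewer there is one more tool, called after ">>>" as a command line: name --pt "numbers of a row" for each row, then --argument value for the rest. send_rows: Moves the arm, as the interface text tells. Its arguments: {"type":"object","properties":{"commands":{"type":"array","items":{"type":"array","items":{"type":"number"}}}},"required":["commands"]}

```bash
ls; mkdir -p pics
python3 - <<'E'
from plant import arm
import cv2,numpy as np
for n in("scene","top"):
    cv2.imwrite(f"pics/{n}0.png",arm.snapshot(n)[:,:,::-1])
    c=arm.get_calibration(n);print(n,c)
o=arm.observe();print(o)
E
```

```text
pics
scene {'vfov': 43.51538419397091, 'cx': 276.11829913946804, 'cy': 204.09005140407217, 'R': array([[-0.69863082, -0.71524756, -0.01832766],
       [-0.44092313,  0.45057049, -0.77625578],
       [ 0.56347295, -0.53423512, -0.63015162]]), 't': array([0.36684072, 0.30710474, 0.78488998])}
top {'vfov': 48.10002871225591, 'cx': 283.58072044978746, 'cy': 203.56212253786802, 'R': array([[-2.93589620e-02, -9.99568907e-01, -2.27932737e-04],
       [-9.97698370e-01,  2.93179637e-02, -6.11426131e-02],
       [ 6.11229374e-02, -1.56767553e-03, -9.98129014e-01]]), 't': array([-0.00575827,  0.56148162,  1.01158074])}
{'time_s': 0.1, 'joint_pos': array([-1.27449226e+00,  2.07381656e-01,  1.54283892e+00,  2.98962710e-06,
        1.39348890e+00, -1.50468737e-01]), 'dq': array([-1.64088496e-03, -3.89334218e-04, -2.79215817e-03, -1.37678038e-03,
        5.08882000e-05,  8.78070052e-04]), 'joint_efforts': array([-8.21931690e-05, -3.84090221e+01, -2.92548198e+01, -1.31253332e-04,
        4.83846496e-03, -1.06242972e-06]), 'eef_pos': array([ 0.24823524, -0.51788807,  0.23020206]), 'orientation': array([ 9.75152355e-01,  2.21532761e-01, -7.56414005e-05, -1.05570710e-03]), 'force': array([ 0.02239619,  0.21943056, -0.08977988]), 'moment': array([ 0.01836609, -0.05314315,  0.02647783]), 'opening': 0.08536385375144873}
```

View pics/scene0.png

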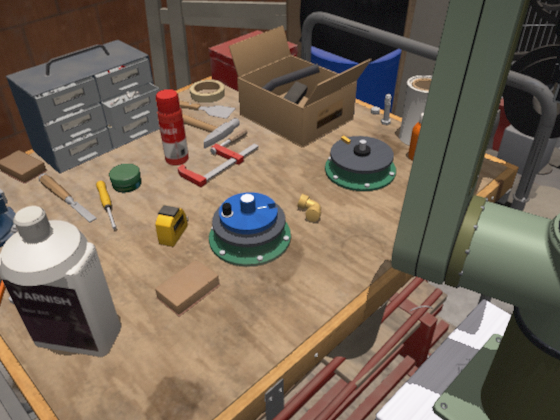

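View pics/top0.png

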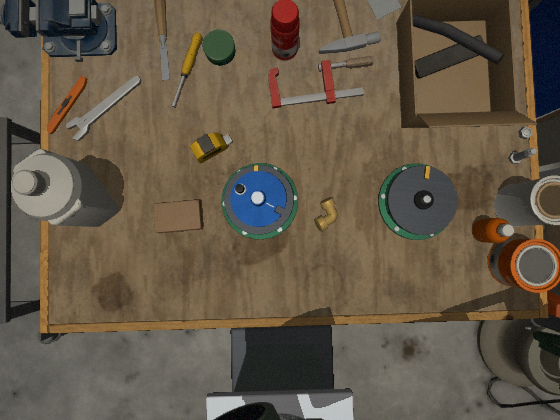

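Scene view: the gearbox with the blue disc is at (250,220). Top view: disc at (258,198), knob about (240,188), brass key about (256,167), notch about (278,209). Elbow, tape and block lie around it. Next I'll measure these.

```bash
cat > h.py <<'E'
import cv2,numpy as np
from plant import arm
def ray(n,u,v,z):
    c=arm.get_calibration(n);f=210/np.tan(np.radians(c["vfov"]/2))
    d=c["R"].T@np.array([(u-c["cx"])/f,(v-c["cy"])/f,1]);o=-c["R"].T@c["t"]
    return o+d*(z-o[2])/d[2]
def blobs(mask,amin=6):
    n,l,s,c=cv2.connectedComponentsWithStats(mask.astype(np.uint8))
    return [(c[i].round(2),s[i,4]) for i in range(1,n) if s[i,4]>=amin]
def masks(im,x0,y0,x1,y1):
    hsv=cv2.cvtColor(im,cv2.COLOR_RGB2HSV).astype(int);H,S,V=hsv[...,0],hsv[...,1],hsv[...,2]
    roi=np.zeros(H.shape,bool);roi[y0:y1,x0:x1]=1
    return dict(blue=roi&(H>100)&(H<125)&(S>120)&(V>60),white=roi&(S<60)&(V>150),
      black=roi&(V<45),brass=roi&(H>12)&(H<32)&(S>130)&(V>100))
E
python3 - <<'E'
from h import *
im=cv2.imread("pics/top0.png")[:,:,::-1].copy()
m=masks(im,216,158,302,242)
for k in m: print(k,blobs(m[k]))
b=m["blue"].astype(np.uint8)
p=cv2.convexHull(np.argwhere(b)[:,::-1].astype(np.int32))
print("blue circ",cv2.minEnclosingCircle(p),cv2.fitEllipse(p))
im2=cv2.imread("pics/scene0.png")[:,:,::-1].copy()
m=masks(im2,205,185,295,262)
for k in m: print('s',k,blobs(m[k]))
a=cv2.resize(im[155:245,213:303],(540,540),interpolation=cv2.INTER_CUBIC)
cv2.imwrite("pics/c0.png",a[:,:,::-1])
for k,u,v,z in(("hub",258,198,.104),("knob",240,188,.096),("key",256,167,.0605),("notch",278,209,.074)): print(k,ray("top",u,v,z))
E
```

```text
blue [(array([258.11, 198.61]), np.int32(2170))]
white [(array([244. , 190.5]), np.int32(6)), (array([237.5 , 192.83]), np.int32(6)), (array([256.78, 197.23]), np.int32(115)), (array([294.91, 197.64]), np.int32(11)), (array([269.5, 204.5]), np.int32(8)), (array([279.19, 229.25]), np.int32(16)), (array([243.71, 232.5 ]), np.int32(14))]
black [(array([238.17, 185.92]), np.int32(12)), (array([241.4, 190.3]), np.int32(10))]
brass [(array([255.57, 167.61]), np.int32(23))]
blue circ ((257.80767822265625, 198.39422607421875), 28.293903350830078) ((257.8781433105469, 198.44866943359375), (55.70954513549805, 56.344181060791016), 73.90792083740234)
s blue [(array([249.23, 214.18]), np.int32(1675))]
s white [(array([242.  , 192.14]), np.int32(7)), (array([256.  , 192.22]), np.int32(9)), (array([268.67, 196.67]), np.int32(15)), (array([247.1 , 197.68]), np.int32(87)), (array([224.6, 200. ]), np.int32(10)), (array([261.23, 207.08]), np.int32(13)), (array([222.57, 214.43]), np.int32(7)), (array([230.56, 214.56]), np.int32(9)), (array([285.89, 237.  ]), np.int32(19)), (array([221.5, 251.5]), np.int32(20)), (array([259.78, 257.22]), np.int32(18))]
s black [(array([226.39, 208.96]), np.int32(80)), (array([276.39, 235.72]), np.int32(18)), (array([222.44, 239.4 ]), np.int32(25)), (array([247.86, 245.71]), np.int32(7))]
s brass []
hub [0.56841496 0.02877718 0.104     ]
knob [0.59035358 0.06506063 0.096     ]
key [0.63716173 0.03356727 0.0605    ]
notch [ 0.54669026 -0.01031229  0.074     ]
```

View pics/c0.png

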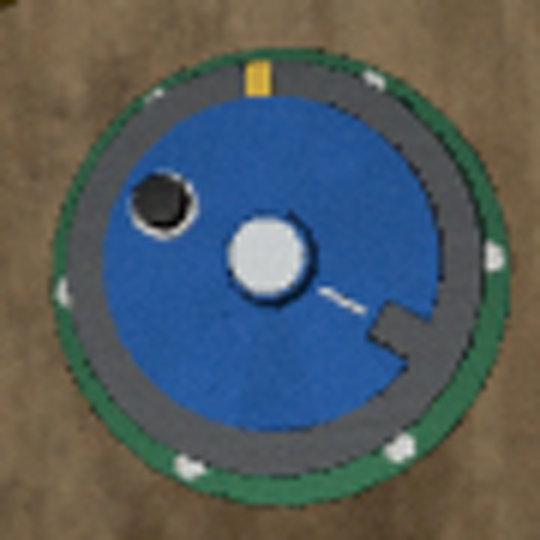

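Run:
```python
from h import *
h=ray("top",257,197.2,.104);d=ray("top",257.85,198.42,.074)
print(h,d,"scene hub",ray("scene",247.1,197.7,.104))
c=(h+d)/2
for k,u,v,z in(("knob",239.6,188.25,.096),("key",255.6,167.6,.0605),("notch",279.2,210.4,.074),("line",269.7,204.4,.074)):
    p=ray("top",u,v,z)-c; print(k,np.hypot(*p[:2]),np.degrees(np.arctan2(p[1],p[0])))
print("green foot c", [ray("top",u,v,.01) for u,v in((259.8,201),)])
```

```text
[0.57007989 0.03073758 0.104     ] [0.56979529 0.03068655 0.074     ] scene hub [0.57247161 0.03014766 0.104     ]
knob 0.04042490328979997 60.45747123281209
key 0.0660838436058124 3.2349668340142776
notch 0.05071508549912584 -121.11981399616313
line 0.02755237284218101 -118.71469934038824
green foot c [array([0.56869909, 0.02992796, 0.01      ])]
```

>>> send_rows --pt "0.01 -0.006 0 0 0" --pt "0.03 -0.018 0 -0.02 0" --pt "0.06 -0.037 0 -0.04 0" --pt "0.095 -0.058 0 -0.07 0" --pt "0.13 -0.079 0 -0.1 0" --pt "0.165 -0.1 0 -0.12 0" --pt "0.2 -0.122 0 -0.15 0" --pt "0.235 -0.143 0 -0.17 0" --pt "0.27 -0.165 0 -0.2 0" --pt "0.305 -0.186 0 -0.23 0" --pt "0.34 -0.207 0 -0.25 0" --pt "0.375 -0.229 0 -0.28 0" --pt "0.41 -0.25 0 -0.3 0" --pt "0.445 -0.272 0.01 -0.33 0" --pt "0.48 -0.293 0.02 -0.36 0" --pt "0.515 -0.315 0.04 -0.38 0" --pt "0.545 -0.333 0.06 -0.4 0" --pt "0.565 -0.345 0.07 -0.42 0" --pt "0.575 -0.3516 0.07 -0.426 0" --pt "0.575 -0.3516 0.07 -0.426 0"

```text
time_s: 1.77
eef_pos: [0.6147, 0.05, 0.16]
orientation: [0.905, 0.424, -0.001, -0.001]
force: [0.2, -0.0, 0.8]
opening: -0.0001
```

```bash
cat > s.py <<'E'
from h import *
o=arm.observe();q=o["orientation"];xa=2*np.degrees(np.arctan2(q[1],q[0]))
print(o["time_s"],o["eef_pos"].round(4),"xang",xa.round(2),"F",o["force"].round(2),o["opening"],q.round(4))
E
python3 s.py
python3 - <<'E'
from h import *
a=arm.snapshot("scene")[130:290,170:370]
b=arm.snapshot("top")[120:280,160:360]
cv2.imwrite("pics/p1.png",cv2.resize(np.hstack([a,b])[:,:,::-1],(800,320),interpolation=cv2.INTER_CUBIC))
E
```

```text
1.7667 [0.6147 0.05   0.16  ] xang 50.22 F [ 0.22 -0.03  0.85] -0.00012307899148716889 [ 9.055e-01  4.244e-01 -1.000e-03 -9.000e-04]
```

View pics/p1.png

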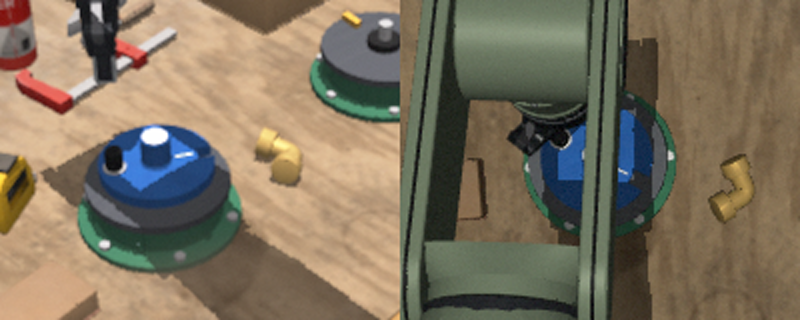

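The scene crop shows the shut fingers above and behind the disc, tip at about scene (222,168), and the knob at scene (227,208), clear of the fingers. Descending beside the knob.

>>> send_rows --pt "0 0 0.01 0 0" --pt "0 0 0.02 0 0" --pt "0 0 0.03 0 0" --pt "0 0 0.04 0 0" --pt "0 0 0.05 0 0" --pt "0 0 0.06 0 0" --pt "0 0 0.068 0 0" --pt "0 0 0.075 0 0" --pt "0 0 0.08 0 0" --pt "0 0 0.08 0 0" --pt "0 0 0.08 0 0"

```text
time_s: 2.78
eef_pos: [0.6151, 0.0471, 0.0811]
orientation: [0.906, 0.423, -0.0, -0.0]
force: [0.4, -1.1, 0.3]
opening: -0.0003
```

```bash
python3 s.py
python3 - <<'E'
from h import *
a=arm.snapshot("scene")[150:270,190:310]
cv2.imwrite("pics/p2.png",cv2.resize(a[:,:,::-1],(480,480),interpolation=cv2.INTER_CUBIC))
# push rows: tool-frame shifts for turns D about axis (.570,.0305)
o=arm.observe();q=o["orientation"];xa=2*np.arctan2(q[1],q[0]);p=o["eef_pos"][:2]-[.570,.0305]
v=np.array([p@[np.cos(xa),np.sin(xa)],p@[np.sin(xa),-np.cos(xa)]]);print(v)
for D in range(0,60,3):
    d=np.radians(D+3);R=np.array([[np.cos(d),np.sin(d)],[-np.sin(d),np.cos(d)]]);print(D+3,(R@v-v).round(4),round(-d,3))
E
```

```text
2.7833 [0.6151 0.0471 0.0811] xang 50.02 F [ 0.41 -1.06  0.27] -0.00030811732664590033 [ 9.062e-01  4.228e-01 -1.000e-04 -1.000e-04]
[0.04189946 0.02423638]
3 [ 0.0012 -0.0022] -0.052
6 [ 0.0023 -0.0045] -0.105
9 [ 0.0033 -0.0069] -0.157
12 [ 0.0041 -0.0092] -0.209
15 [ 0.0048 -0.0117] -0.262
18 [ 0.0054 -0.0141] -0.314
21 [ 0.0059 -0.0166] -0.367
24 [ 0.0062 -0.0191] -0.419
27 [ 0.0064 -0.0217] -0.471
30 [ 0.0065 -0.0242] -0.524
33 [ 0.0064 -0.0267] -0.576
36 [ 0.0062 -0.0293] -0.628
39 [ 0.0059 -0.0318] -0.681
42 [ 0.0055 -0.0343] -0.733
45 [ 0.0049 -0.0367] -0.785
48 [ 0.0041 -0.0392] -0.838
51 [ 0.0033 -0.0415] -0.89
54 [ 0.0023 -0.0439] -0.942
57 [ 0.0012 -0.0462] -0.995
60 [ 0.     -0.0484] -1.047
```

View pics/p2.png

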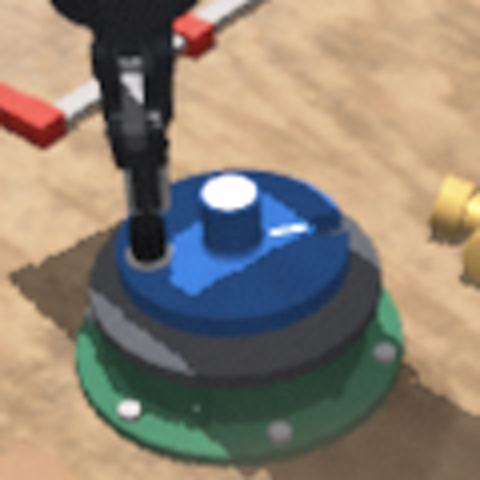

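The finger stands just behind the knob (crop (147,240)), over the disc and clear of the hub. Pushing the first 60°.

>>> send_rows --pt "0.0012 -0.0022 0 -0.052 0" --pt "0.0023 -0.0045 0 -0.105 0" --pt "0.0033 -0.0069 0 -0.157 0" --pt "0.0041 -0.0092 0 -0.209 0" --pt "0.0048 -0.0117 0 -0.262 0" --pt "0.0054 -0.0141 0 -0.314 0" --pt "0.0059 -0.0166 0 -0.367 0" --pt "0.0062 -0.0191 0 -0.419 0" --pt "0.0064 -0.0217 0 -0.471 0" --pt "0.0065 -0.0242 0 -0.524 0" --pt "0.0064 -0.0267 0 -0.576 0" --pt "0.0062 -0.0293 0 -0.628 0" --pt "0.0059 -0.0318 0 -0.681 0" --pt "0.0055 -0.0343 0 -0.733 0" --pt "0.0049 -0.0367 0 -0.785 0" --pt "0.0041 -0.0392 0 -0.838 0" --pt "0.0033 -0.0415 0 -0.89 0" --pt "0.0023 -0.0439 0 -0.942 0" --pt "0.0012 -0.0462 0 -0.995 0" --pt "0 -0.0484 0 -1.047 0"

```text
time_s: 4.5
eef_pos: [0.579, 0.0781, 0.0824]
orientation: [0.572, 0.82, 0.001, 0.001]
force: [0.4, 0.3, 0.4]
opening: 0.0001
```

```bash
python3 s.py
python3 - <<'E'
from h import *
a=arm.snapshot("scene")[150:270,190:310];b=arm.snapshot("top")[140:260,200:320]
cv2.imwrite("pics/p3.png",cv2.resize(np.hstack([a,b])[:,:,::-1],(800,400),interpolation=cv2.INTER_CUBIC))
E
```

```text
4.5 [0.579  0.0781 0.0824] xang 110.16 F [0.43 0.26 0.38] 5.1183537417902614e-05 [5.725e-01 8.199e-01 7.000e-04 1.100e-03]
```

View pics/p3.png

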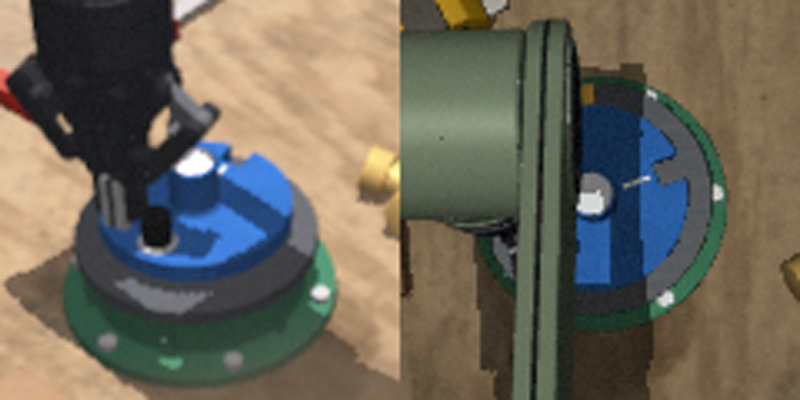

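The disc is turning: the notch is now at top (281,190), about -71°, so the knob is at about 109°. The scene view shows the knob against the finger face. Next 60°.

>>> send_rows --pt "0.0012 -0.0022 0 -0.052 0" --pt "0.0023 -0.0045 0 -0.105 0" --pt "0.0033 -0.0069 0 -0.157 0" --pt "0.0041 -0.0092 0 -0.209 0" --pt "0.0048 -0.0117 0 -0.262 0" --pt "0.0054 -0.0141 0 -0.314 0" --pt "0.0059 -0.0166 0 -0.367 0" --pt "0.0062 -0.0191 0 -0.419 0" --pt "0.0064 -0.0217 0 -0.471 0" --pt "0.0065 -0.0242 0 -0.524 0" --pt "0.0064 -0.0267 0 -0.576 0" --pt "0.0062 -0.0293 0 -0.628 0" --pt "0.0059 -0.0318 0 -0.681 0" --pt "0.0055 -0.0343 0 -0.733 0" --pt "0.0049 -0.0367 0 -0.785 0" --pt "0.0041 -0.0392 0 -0.838 0" --pt "0.0033 -0.0415 0 -0.89 0" --pt "0.0023 -0.0439 0 -0.942 0" --pt "0.0012 -0.0462 0 -0.995 0" --pt "0 -0.0484 0 -1.047 0"

```text
time_s: 6.27
eef_pos: [0.5334, 0.0615, 0.0821]
orientation: [0.087, 0.996, 0.0, 0.001]
force: [0.6, 0.8, 0.3]
opening: 0.0003
```

```bash
python3 s.py
python3 - <<'E'
from h import *
a=arm.snapshot("scene")[150:270,190:310];b=arm.snapshot("top")[140:260,200:320]
cv2.imwrite("pics/p4.png",cv2.resize(np.hstack([a,b])[:,:,::-1],(800,400),interpolation=cv2.INTER_CUBIC))
E
```

```text
6.2667 [0.5334 0.0615 0.0821] xang 170.05 F [0.6  0.79 0.34] 0.00032869963453875575 [8.680e-02 9.962e-01 2.000e-04 1.000e-03]
```

View pics/p4.png

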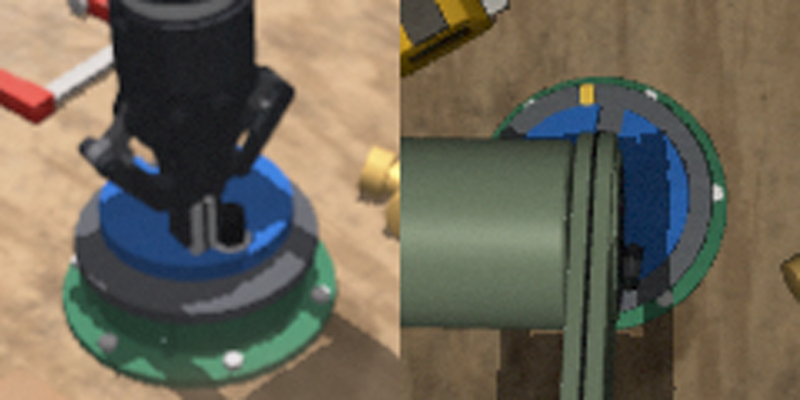

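The notch is at about top (263.6,174.5), roughly -13°; the key is at +3°. About 14–16° remain. I'll do 13° slowly, then back the arm off to measure.

>>> send_rows --pt "0.0006 -0.0011 0 -0.026 0" --pt "0.0012 -0.0022 0 -0.052 0" --pt "0.0018 -0.0034 0 -0.079 0" --pt "0.0023 -0.0045 0 -0.105 0" --pt "0.0028 -0.0057 0 -0.131 0" --pt "0.0033 -0.0069 0 -0.157 0" --pt "0.0037 -0.008 0 -0.183 0" --pt "0.0041 -0.0092 0 -0.209 0" --pt "0.0043 -0.0101 0 -0.227 0" --pt "0.0043 -0.0101 0 -0.227 0" --pt "0.0043 -0.0101 0 -0.227 0"

```text
time_s: 7.28
eef_pos: [0.5268, 0.0523, 0.0815]
orientation: [-0.025, 1.0, -0.0, 0.0]
force: [-1.0, -0.4, 0.3]
opening: -0.0002
```

```bash
python3 s.py
python3 - <<'E'
from h import *
b=arm.snapshot("top");cv2.imwrite("pics/top5.png",b[:,:,::-1]);b=b[150:210,225:305]
cv2.imwrite("pics/p5.png",cv2.resize(b[:,:,::-1],(640,480),interpolation=cv2.INTER_CUBIC))
E
```

```text
7.2833 [0.5268 0.0523 0.0815] xang 182.91 F [-1.01 -0.43  0.25] -0.00021369098722494927 [-2.540e-02  9.997e-01 -0.000e+00  2.000e-04]
```

View pics/p5.png

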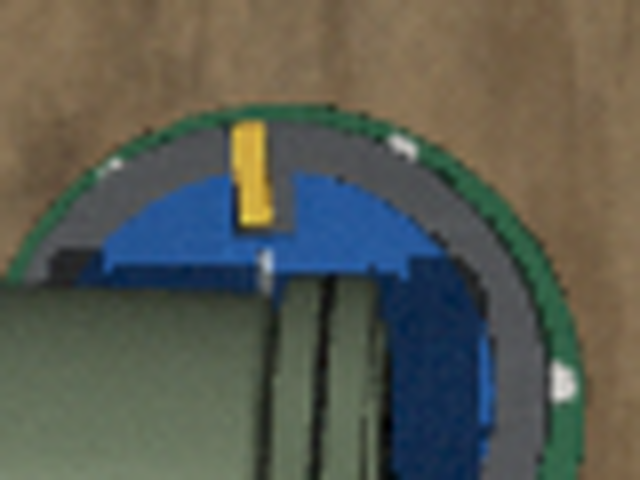

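The key (crop x 240–272) lies inside the notch (x 235–295, so 15.5 mm wide as it should be). The notch centre is about 1.1 px (2.3 mm) to the right, so about 2.5° more is needed.

>>> send_rows --pt "0.0003 -0.0006 0 -0.015 0" --pt "0.0007 -0.0012 0 -0.03 0" --pt "0.001 -0.0018 0 -0.044 0" --pt "0.001 -0.0018 0 -0.044 0" --pt "0.001 -0.0018 0 -0.044 0"

```text
time_s: 7.75
eef_pos: [0.5256, 0.0504, 0.0813]
orientation: [-0.048, 0.999, -0.0, -0.0]
force: [-0.1, 1.0, 0.2]
opening: 0.0001
```

>>> send_rows --pt "0 0.003 0 0 0" --pt "0 0.006 0 0 0" --pt "0 0.008 -0.005 0 0" --pt "0 0.008 -0.015 0 0" --pt "0 0.008 -0.03 0 0" --pt "0 0.008 -0.045 0 0" --pt "0 0.008 -0.055 0 0" --pt "0 0.008 -0.06 0 0" --pt "0 0.008 -0.06 0 0"

```text
time_s: 8.5
eef_pos: [0.5262, 0.0584, 0.1433]
orientation: [-0.048, 0.999, -0.0, 0.002]
force: [-0.5, 0.4, 0.4]
opening: 0.0
```

```bash
python3 s.py
python3 - <<'E'
from h import *
b=arm.snapshot("top");cv2.imwrite("pics/top6.png",b[:,:,::-1]);b=b[150:210,225:305]
cv2.imwrite("pics/p6.png",cv2.resize(b[:,:,::-1],(640,480),interpolation=cv2.INTER_CUBIC))
o=arm.observe();q=o["orientation"];xa=2*np.arctan2(q[1],q[0]);p=np.array([.570,.0305])-o["eef_pos"][:2]
print("shift to axis",p@[np.cos(xa),np.sin(xa)],p@[np.sin(xa),-np.cos(xa)])
E
```

```text
8.5 [0.5262 0.0584 0.1433] xang 185.52 F [-0.51  0.42  0.44] 2.582330090077065e-05 [-4.820e-02  9.988e-01 -2.000e-04  1.900e-03]
shift to axis -0.041757450029912796 -0.03208416540801829
```

View pics/p6.png

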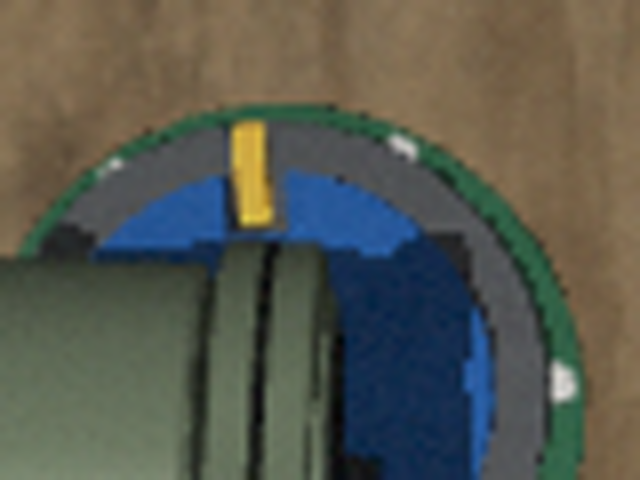

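The key (239–272) is now centred in the notch (228–285). Moving over the hub and pressing down gently.

>>> send_rows --pt "-0.006 -0.005 0 0 0" --pt "-0.014 -0.011 0 0 0" --pt "-0.022 -0.017 0 0 0" --pt "-0.03 -0.023 0 0 0" --pt "-0.037 -0.028 0 0 0" --pt "-0.0418 -0.0321 0 0 0" --pt "-0.0418 -0.0321 0.006 0 0" --pt "-0.0418 -0.0321 0.014 0 0" --pt "-0.0418 -0.0321 0.022 0 0" --pt "-0.0418 -0.0321 0.028 0 0" --pt "-0.0418 -0.0321 0.032 0 0" --pt "-0.0418 -0.0321 0.035 0 0" --pt "-0.0418 -0.0321 0.035 0 0"

```text
time_s: 9.63
eef_pos: [0.5687, 0.0308, 0.1052]
orientation: [-0.048, 0.999, 0.0, -0.001]
force: [-0.3, -0.6, 0.1]
opening: -0.0001
```

>>> send_rows --pt "0 0 0.001 0 0" --pt "0 0 0.002 0 0" --pt "0 0 0.003 0 0" --pt "0 0 0.004 0 0" --pt "0 0 0.005 0 0" --pt "0 0 0.006 0 0" --pt "0 0 0.007 0 0" --pt "0 0 0.008 0 0" --pt "0 0 0.009 0 0" --pt "0 0 0.01 0 0" --pt "0 0 0.01 0 0"

```text
time_s: 10.55
eef_pos: [0.57, 0.0305, 0.0976]
orientation: [-0.048, 0.999, -0.0, 0.001]
force: [-1.7, -0.3, 4.8]
opening: -0.0002
```

>>> send_rows --pt "0 0 0.001 0 0" --pt "0 0 0.002 0 0" --pt "0 0 0.003 0 0" --pt "0 0 0.004 0 0" --pt "0 0 0.004 0 0" --pt "0 0 0.004 0 0"

```text
time_s: 11.05
eef_pos: [0.57, 0.0305, 0.0941]
orientation: [-0.048, 0.999, -0.0, 0.0]
force: [-3.5, -0.1, 6.5]
opening: 0.0002
```

>>> send_rows --pt "0 0 0.0007 0 0" --pt "0 0 0.0015 0 0" --pt "0 0 0.002 0 0" --pt "0 0 0.002 0 0" --pt "0 0 0.002 0 0"

```text
time_s: 11.47
eef_pos: [0.57, 0.0305, 0.094]
orientation: [-0.048, 0.999, -0.0, 0.0]
force: [-7.9, -0.0, 17.1]
opening: 0.0003
```

It stopped at z = 0.094, the expected home height, and the force rose to 17 N. Retreating straight up and then clear.

>>> send_rows --pt "0 0 -0.002 0 0" --pt "0 0 -0.006 0 0" --pt "0 0 -0.015 0 0" --pt "0 0 -0.03 0 0" --pt "0 0 -0.05 0 0" --pt "0 0 -0.075 0 0" --pt "0 0 -0.1 0 0" --pt "0.02 0.01 -0.12 0 0" --pt "0.045 0.03 -0.13 0 0" --pt "0.07 0.06 -0.135 0 0" --pt "0.09 0.09 -0.14 0 0" --pt "0.11 0.12 -0.14 0 0" --pt "0.12 0.15 -0.14 0 0" --pt "0.13 0.18 -0.14 0 0" --pt "0.135 0.2 -0.14 0 0" --pt "0.135 0.21 -0.14 0 0" --pt "0.135 0.21 -0.14 0 0"

```text
time_s: 12.88
eef_pos: [0.4148, 0.2281, 0.2307]
orientation: [-0.05, 0.999, 0.0, 0.0]
force: [0.5, -0.5, 0.4]
opening: -0.0001
```

```bash
python3 s.py
python3 - <<'E'
from h import *
A=arm.snapshot("scene");B=arm.snapshot("top")
cv2.imwrite("pics/p7.png",cv2.resize(np.hstack([A[130:290,160:360],B[120:280,150:350]])[:,:,::-1],(800,320),interpolation=cv2.INTER_CUBIC))
m=masks(A,205,185,295,262);print(blobs(m["white"],30))
w=max(blobs(m["white"],30),key=lambda t:t[1])[0]
print("hub if z=.094",ray("scene",*w,.094),"if .104",ray("scene",*w,.104))
E
```

```text
12.8833 [0.4148 0.2281 0.2307] xang 185.69 F [ 0.53 -0.52  0.45] -7.374391900715324e-05 [-4.970e-02  9.988e-01  2.000e-04  4.000e-04]
[(array([247.81, 201.65]), np.int32(91))]
hub if z=.094 [0.57196217 0.02944676 0.094     ] if .104 [0.56232122 0.03740505 0.104     ]
```

View pics/p7.png

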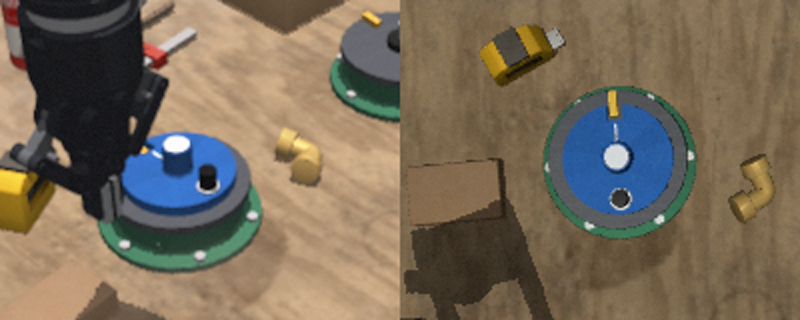

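The disc lies flat with the key in the notch, and the arm is clear. The scene ray through the hub agrees with z = 0.094 (within 2–3 mm of the axis), not 0.104. The tape, block and elbow look undisturbed.

```bash
python3 -c "
from plant import arm
print(arm.finish_job())"
```

```text
the job is handed in; nothing more can be done
None
```

The job is done and handed in at about 13 s: the crank disc is turned so its notch is over the brass key and pressed fully home on the flange. I pushed the knob about 125° counter-clockwise with the shut fingertips. I stopped partway to check in the top camera that the notch was centred on the key, then pressed the hub down and moved clear.

- **Seating:** the press stopped at 0.094 m, the height expected for a disc fully home. About 6.5 N slid it down, and the force rose to 17 N (about 8 N sideways) once it stopped.
- **Final pictures:** the key sits in the notch and the disc looks flat. The scene-camera line through the hub agrees with the home height to about 2 mm and with the raised height only to about 10 mm.
- **Surroundings:** the tape measure, sanding block and elbow look unmoved by eye; I did not measure them. The arm was well clear with no real contact force.
- **Disagreement:** the two cameras placed the hub about 2.5 mm apart at the start, close to their stated accuracy. No check failed.

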